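# Snap the extension leg into its locking collar

## Task

Fit the loose aluminium extension leg into the receiver on the wooden board: squeeze both brass spring buttons flush so that they slip under the steel mouth, then hold the leg in line with the bore and slide it in until both buttons pop out through the holes of the blue collar. Work gently, never ramming the leg or the fingers against the receiver; leave the leg locked and let go of it, and leave the other things on the bench where they are.

Things in the scene. Friction and masses are not known exactly. Their poses are not given: they have to be found in the camera images.
- leg: loose aluminium square bar 22 x 22 mm, 160 mm long, about 160 g, lying flat. Origin: mid-length, on its underside (axis 11 mm above). x: along it to the black nose, y left, z up. Nose tip at x = +80 mm (last 10 mm taper from 22 to 13 mm); black rubber end, same section, x = -50 to -80 mm. A round brass spring button stands out of each side (y = +11 and -11 mm)
- leg_buttons (a point): point on the leg's axis midway between the two buttons (leg x = +15 mm); axes as the leg. Buttons: 11 mm diameter, centred at the height of the axis, each stands 5.5 mm out; 33 mm over both. Fingers that cover only their rear half leave the front half free to go under the rim
- leg_foot (a point): centre of the flat end face of the grippy rubber end; axes as the leg. Let go half way, the leg stays in the mouth but sags about 0.03 rad, foot some 4 mm low; pushed in that tilt it wedges (also when pushed on the end face with the fingers). Gripped at the rubber end and brought back in line with the bore it slides easily
- button_left (a joint): travel of the button on the leg's +y side, m: 0 fully out, 0.0055 flush with the leg's side. Spring: 2 N when out, 5 N when flush; comes back out when free. Square edge: pushing the leg along does not press it, it must be squeezed. Under the wall it stays pressed about 4.5 mm; in the hole it springs out to 0 and stops the leg
- button_right (a joint): the same for the button on the leg's -y side
- receiver: fixed: plywood board 135 x 86 x 12 mm, from 6 mm behind the rim, dark rail on it, on that a level square steel mouth tube (inside 24 wide, 23.5 high, wall 2 mm, 20 mm long, blunt rim), then a blue collar (same bore, wall 3 mm, 70 mm long, small black thumbscrew on top up to z = 76 mm). Origin: on the bench below the rim; x: the way the leg goes in (mouth faces -x), z up
- mouth (a point): centre of the mouth's rim, 50 mm above the bench; x into the bore, z up. The bore runs straight through the collar, open behind. Each collar side has one round 15 mm hole at axis height. The collar is clamped by hand, so the holes lie anywhere 29 to 47 mm behind the rim: feel or see the click. With the buttons rubbing inside, the leg slides at about 2 to 6 N
- ca_bottle: bystander: small white glue bottle with a blue cap, 32 x 40 x 109 mm, standing; origin under its middle
- pin_dish: bystander: black round dish, 71 mm wide, 20 mm high; origin under its middle
- sanding_block: bystander: cork-brown sanding block 61 x 101 x 30 mm; origin under its middle
- spring_clamp_b: bystander: blue spring clamp 38 x 108 x 13 mm lying flat; origin under its middle
Mind the look-alikes: they are no part of the job. Of the things that look like the receiver, take the one that is farthest to the robot's right at the start. Several things have the shape of the leg; the one meant has the colours described above.

How it is judged:
By the outcome, as a careful person would: the job done as asked, in the order asked, and still so for the second after the job is handed in, with the robot touching nothing.
It also fails if it takes over 61 s, if anything falls off the work surface, if the arm or the gripper's body presses on something with over 40 N, if the wrist force passes 120 N, or if a joint passes its speed limit or range.

## Robot

A 6-joint arm with a two-finger parallel gripper is mounted at the origin on a cart in front of the work surface, level with it; the furniture and walls round the work are solid. World frame = base frame: x ahead of the robot, y to its left, z up, the work surface at z = 0. Lengths are in m, angles in rad, forces in N, time in s.
With the tool pointing down it reaches from about 0.325 to 0.875 m from the base axis. Payload 4.4 kg.
Tool frame: the origin (TCP) lies at the very end of the fingers, on their centre line; the grasp point (between the pads) lies 19 mm behind it; z points along the fingers, y is the line along which they close (so a half turn about z gives the same grasp; the last joint's range is limited). The gripper opens to 85 mm and grips with 20 to 120 N. Pads are 22 mm wide; open, the fingers measure 114 mm over their backs; the gripper's body (76 mm by 85 mm) begins 54 mm behind the grasp point. The pads swing forward as they close: fully open they stand 13 mm farther back than shut.
Start: joints at [-1.319, 0.207, 1.542, -0, 1.393, -0.15], TCP at [0.225, -0.529, 0.231] pointing down, gripper open.
Joint ranges: [-2.73, 2.73], [-0.86, 2.22], [0.23, 2.46], [-1.11, 4.25], [0.08, 2.63], [-2.82, 2.82]. Speed limits (rad/s): [2.79, 2.79, 3.14, 3.14, 3.14, 3.14].

## Interface

Orientations are given as a unit quaternion [w, x, y, z].
In Python, from workcell import * gives the robot as it stands.
- The arm moves only by the tool apply_moves, never from a script. Its argument "series" is a list of rows, each an object of numbers: "dx", "dy", "dz": the shift along the tool's x, y, z in mm; "roll": the turn about the tool's z in rad; "jaw": the opening, from -1 (shut) to 1 (fully open), so that 0 is half open. A call has 1 to 20 rows; each row is the pose to reach, as a shift and turn from the pose commanded when the call began, along the tool's axes at that moment; what a row does not reach only later rows make up. A row lasts 1/12 s, in which the tool goes at most 41.7 mm and 7.16 degrees, less where a joint would pass 70% of its speed; a pose out of reach is approached as far as the arm can. A call with a gripper value outside its range is refused whole. The fingers move at their own pace and stop on an object; "grip_force" is the grip in N (left out, the last holds). Time passes only in rows, so rows that repeat a pose let the fingers close. It gives the time, the measured TCP pose, the force, the opening and the grip force at its end, in the units of the state.
- observe(): the state, without advancing time (a new reading comes with each control period).
- grab_frame(name): name is "side" or "top" or "wrist"; returns the picture (384x512x3 uint8, red, green, blue); there is no depth.
- get_calibration(name): a dict with "vfov" (degrees; the focal length in pixels is half the picture's height over the tangent of half this angle, whatever the lens; pixels are square), "cx", "cy" (the principal point, pixels), "R" (3x3) and "t" (3): a world point X has camera coordinates R X + t. Camera axes: x right, y down, z forward; pixel columns grow to the right and rows downward; lengths in m; the calibration is good to about 2 mm. A picture is of the moment at which its call begins: read the wrist's pose just before it. get_calibration takes no time and is no camera call; for the wrist camera it gives the pose at the moment of the call.
- finish_job(): hands the job in; it is judged then, once.
The state is a dict: "t": time; "q": joint angles; "qvel": joint speeds; "joint_torque": joint torques, N m; "eef_pos": TCP position; "tcp_rot": TCP orientation; "force": force on the tool from outside, world axes, zero at the start; "moment": the same for the moment, N m; "opening": finger opening in m; "grasp_force": force on a finger pad.
Only numpy, scipy, OpenCV 4.12 (cv2) and the standard library are available. Lean on these libraries where they do the work, as an engineer would, in place of code of your own. Each camera call takes 0.05 s, during which the arm holds its last target. There are 200 camera calls.

## Working session

There is one attempt and no reset: what is moved stays moved. The work goes in short steps, Python scripts to look and compute and a tool call to move; the robot and the scene stay as the last step left them, time stands still between calls to the robot, and variables do not carry over. Pictures are saved under pics/ and viewed, at most 10 in all, crops included, and the job is handed in when it is done.

Besides the shell and the picture viewer there is one more tool, called as a command line: name --argument value ..., lists and objects as JSON in quotes. apply_moves: Moves the arm, as the interface text tells. Its arguments: {"type":"object","properties":{"series":{"type":"array"},"grip_force":{"type":"number"}},"required":["series"]}

```bash
mkdir -p pics; ls
cat > h.py <<'E'
from workcell import *
import numpy as np, cv2
def K(c):
    return 192/np.tan(np.radians(c["vfov"])/2)
def ray(c,u,v):
    R=np.array(c["R"]);t=np.array(c["t"]);f=K(c)
    return -R.T@t, R.T@np.array([(u-c["cx"])/f,(v-c["cy"])/f,1])
def onz(c,u,v,z):
    o,d=ray(c,u,v); return o+d*(z-o[2])/d[2]
def proj(c,X):
    p=np.array(c["R"])@np.array(X)+np.array(c["t"]);f=K(c); return p[:2]/p[2]*f+[c["cx"],c["cy"]]
def save(n,im,crop=None,s=1):
    if crop: x0,y0,x1,y1=crop; im=im[y0:y1,x0:x1]
    im=cv2.resize(im,None,fx=s,fy=s,interpolation=cv2.INTER_CUBIC)
    cv2.imwrite(f"pics/{n}.png",im[...,::-1])
E
python3 - <<'E'
from h import *
import pickle
t=grab_frame("top");s=grab_frame("side")
np.save("t0.npy",t);np.save("s0.npy",s)
im=np.vstack([t,s]); save("a",t,s=1.5); save("b",s,s=1.5)
for n in("top","side","wrist"):
    c=get_calibration(n); print(n,c)
print(observe())
E
```

```text
pics
top {'vfov': 57.793503472673834, 'cx': 255.06031481213452, 'cy': 190.02114216032186, 'R': array([[ 0.07583026, -0.99710321, -0.00591213],
       [-0.96368742, -0.0717639 , -0.25720904],
       [ 0.25603969,  0.02520167, -0.9663377 ]]), 't': array([0.07391699, 0.52912514, 1.28916678])}
side {'vfov': 47.32046465858817, 'cx': 259.5875398840586, 'cy': 188.92011840579877, 'R': array([[ 0.9969397 , -0.07814468, -0.00215498],
       [-0.03170166, -0.37893237, -0.92488121],
       [ 0.07145795,  0.92211912, -0.38025004]]), 't': array([-0.49393384,  0.12752302,  1.29640693])}
wrist {'vfov': 62.727996395275014, 'cx': 257.8390711520112, 'cy': 188.99117057931736, 'R': array([[ 0.39033266, -0.92067308, -0.00122559],
       [-0.87135277, -0.3698518 ,  0.32241897],
       [-0.29729576, -0.12478273, -0.94659627]]), 't': array([-0.5735101 , -0.04097832,  0.38026322])}
{'t': 0.1, 'q': array([-1.31950671e+00,  2.07328733e-01,  1.54286915e+00, -3.62732827e-06,
        1.39352324e+00, -1.50480386e-01]), 'qvel': array([ 0.00230817, -0.00348989, -0.00362744, -0.00105341, -0.00040525,
       -0.00062246]), 'joint_torque': array([-5.68170035e-04, -3.84092867e+01, -2.92548090e+01, -1.64787098e-04,
        4.88063291e-03,  8.83708573e-08]), 'eef_pos': array([ 0.22467146, -0.52851198,  0.2302178 ]), 'tcp_rot': array([-1.06279347e-03,  9.79889753e-01,  1.99536814e-01, -5.54022768e-05]), 'force': array([-0.45777927,  0.11956151,  0.7484689 ]), 'moment': array([ 0.007809  , -0.03842112, -0.04828806]), 'grasp_force': 0.0, 'opening': 0.08535799501947239}
```

View pics/a.png

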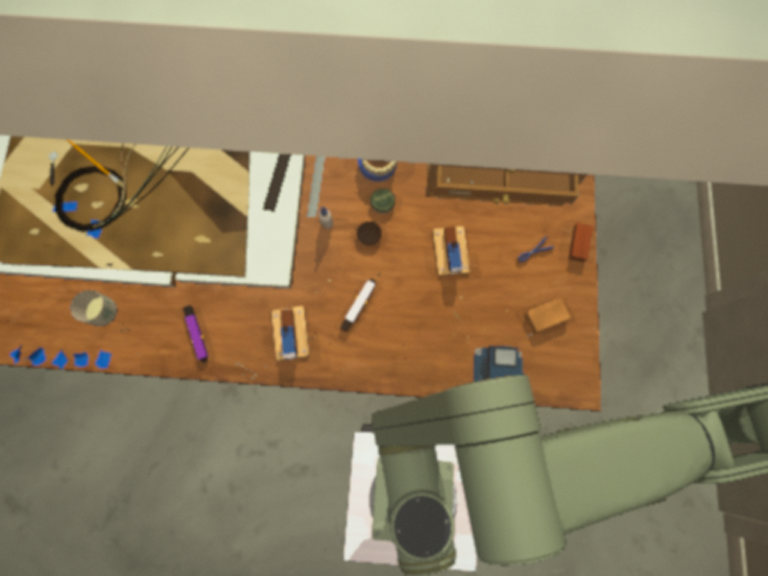

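View pics/b.png

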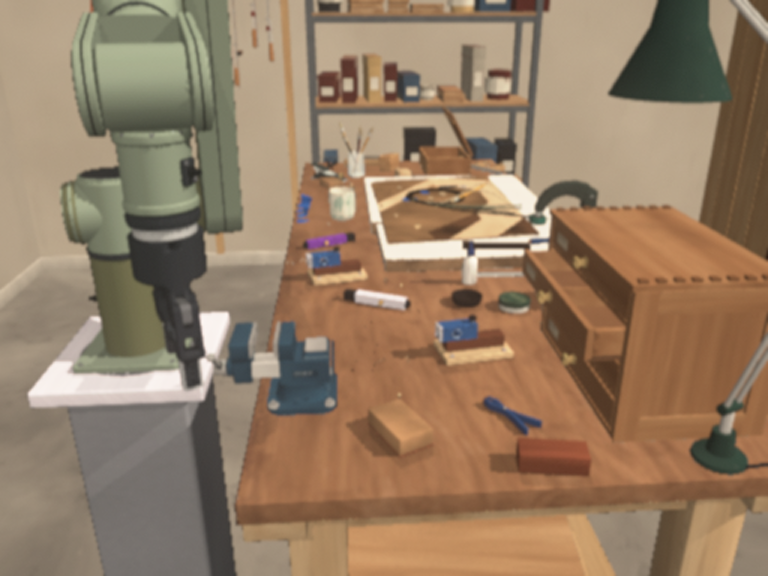

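The top view gives these candidates (1.5x pixels).
- **Receivers:** one at (452,250) and one at (290,333). I take the right-hand one at (452,250).
- **Legs:** aluminium with black ends at (358,305) and purple at (195,335). I take the aluminium one.

Next is a close crop to check.

Run:
```python
from h import *
t=np.load("t0.npy");s=np.load("s0.npy")
a=cv2.resize(t[140:230,215:325],None,fx=5,fy=5,interpolation=cv2.INTER_CUBIC) #550x450
b=cv2.resize(s[185:245,220:350],None,fx=4.2,fy=4.2,interpolation=cv2.INTER_CUBIC)
save("c",t,(215,145,325,225),7)
c=get_calibration("top")
for u,v in[(375,282),(347,325)]: print(onz(c,u/1.5,v/1.5,.02))
for u,v in[(455,272),(449,230)]: print(onz(c,u/1.5,v/1.5,.06))
```

```text
[0.54212276 0.13584325 0.02      ]
[0.41893771 0.20042377 0.02      ]
[ 0.57423784 -0.07410864  0.06      ]
[ 0.6909741 -0.0532404  0.06     ]
```

View pics/c.png

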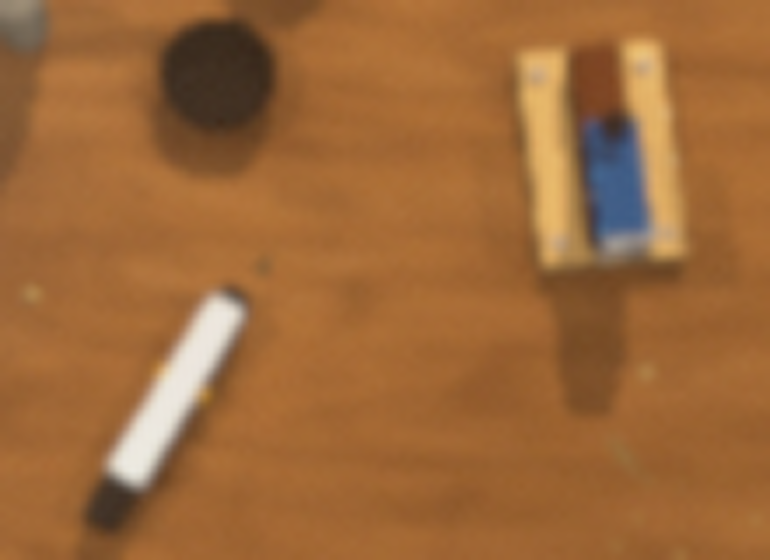

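The crop confirms both choices. The aluminium leg has its nose at (232,291), its foot at (105,515) and brass buttons at (160,370) and (205,395). The right receiver has its steel rim at about (620,250), facing the robot.

```bash
cat >> h.py <<'E'
from scipy.spatial.transform import Rotation as Ro
def TR():
    o=observe(); q=o["tcp_rot"]; return np.array(o["eef_pos"]),Ro.from_quat([q[1],q[2],q[3],q[0]]).as_matrix(),o
def want(P,yaw):
    p,R,o=TR(); d=R.T@(np.array(P)-p)*1000; y=np.arctan2(R[1,0],R[0,0])
    print("d mm",d.round(1),"roll",round((-(yaw-y)+np.pi)%(2*np.pi)-np.pi,3))
E
python3 - <<'E'
from h import *
c=get_calibration("top")
f=lambda u,v,z:onz(c,215+u/7,145+v/7,z)
n=f(232,291,.014);ft=f(105,515,.015);b=f(182,383,.013)
print(n,ft,b,np.linalg.norm(n-ft)); d=(n-ft);yaw=np.arctan2(d[1],d[0]);print(yaw)
r=f(624,240,.0637);r2=f(610,120,.065);print(r,r2,np.arctan2(*(r2-r)[1::-1]))
print("board L",f(542,270,.012),f(685,260,.012),f(518,50,.012),f(660,42,.012))
u=d/np.linalg.norm(d); print("grasp",b-u*.012)
P=b-u*.012;P[2]=.16
want(P,yaw)
E
```

```text
[0.54920485 0.14413413 0.014     ] [0.41177838 0.20544798 0.015     ] [0.49236134 0.16853197 0.013     ] 0.15048728045705917
-0.41965390374798706
[ 0.58178293 -0.07652788  0.0637    ] [ 0.65233769 -0.06556253  0.065     ] 0.154182699646999
board L [ 0.57590967 -0.03557295  0.012     ] [ 0.5881931  -0.11869228  0.012     ] [ 0.71186016 -0.01461413  0.012     ] [ 0.72322758 -0.0992299   0.012     ]
grasp [0.48140282 0.1734212  0.01307974]
d mm [ 510.8 -545.5   71.5] roll 0.821
```

apply_moves --series '[{"dx":130,"dy":-136,"dz":0,"roll":0.2,"jaw":1},{"dx":511,"dy":-545,"dz":40,"roll":0.82,"jaw":1},{"dx":511,"dy":-545,"dz":40,"roll":0.82,"jaw":1},{"dx":511,"dy":-545,"dz":40,"roll":0.82,"jaw":1},{"dx":511,"dy":-545,"dz":40,"roll":0.82,"jaw":1},{"dx":511,"dy":-545,"dz":40,"roll":0.82,"jaw":1},{"dx":511,"dy":-545,"dz":40,"roll":0.82,"jaw":1},{"dx":511,"dy":-545,"dz":40,"roll":0.82,"jaw":1},{"dx":511,"dy":-545,"dz":40,"roll":0.82,"jaw":1},{"dx":511,"dy":-545,"dz":40,"roll":0.82,"jaw":1},{"dx":511,"dy":-545,"dz":40,"roll":0.82,"jaw":1},{"dx":511,"dy":-545,"dz":40,"roll":0.82,"jaw":1},{"dx":511,"dy":-545,"dz":40,"roll":0.82,"jaw":1},{"dx":511,"dy":-545,"dz":40,"roll":0.82,"jaw":1},{"dx":511,"dy":-545,"dz":40,"roll":0.82,"jaw":1},{"dx":511,"dy":-545,"dz":40,"roll":0.82,"jaw":1},{"dx":511,"dy":-545,"dz":40,"roll":0.82,"jaw":1},{"dx":511,"dy":-545,"dz":40,"roll":0.82,"jaw":1},{"dx":511,"dy":-545,"dz":60,"roll":0.82,"jaw":1},{"dx":511,"dy":-545,"dz":70,"roll":0.82,"jaw":1}]' --grip_force 40

```text
t: 1.77
eef_pos: [0.4815, 0.1746, 0.1595]
tcp_rot: [0.0, 0.979, -0.205, -0.001]
force: [-0.5, -1.1, -0.9]
opening: 0.0854
grasp_force: 0.0
```

Run:
```python
from h import *
c=get_calibration("wrist");w=grab_frame("wrist");save("d",w,s=1.5)
np.save("w1.npy",w); import pickle;pickle.dump(c,open("c1.p","wb"))
```

```text
(no output)
```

View pics/d.png

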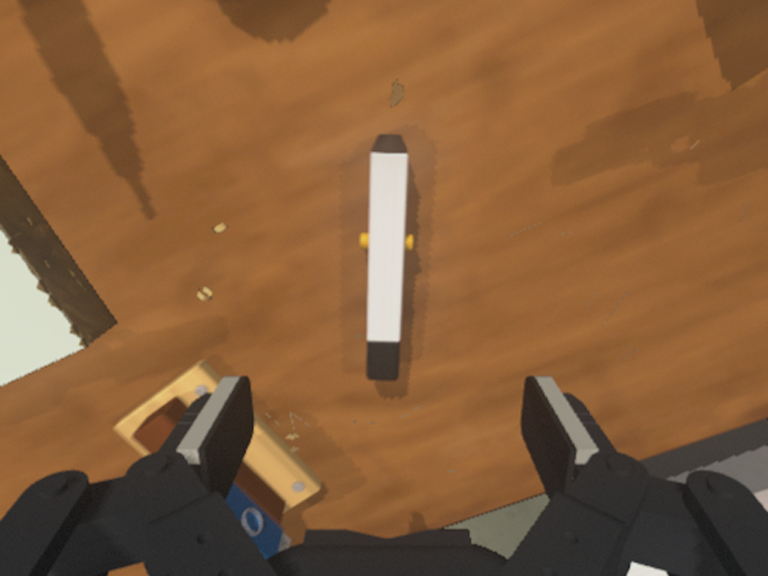

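The wrist view shows the leg with its nose at (390,136), the buttons at (364,240) and (410,242), the front shoulders at (371,152) and (407,153), and the foot end at (382,380).

Run:
```python
from h import *
import pickle;c=pickle.load(open("c1.p","rb"))
f=lambda u,v,z:onz(c,u/1.5,v/1.5,z)
fr=f(389,152.5,.022);mid=f(384,342,.022);ft=f(382,380,.022);b=f(387,241,.011)
d=fr-ft;yaw=np.arctan2(d[1],d[0]);u=d/np.linalg.norm(d)
print(fr,mid,ft,b,yaw,np.linalg.norm(d),np.linalg.norm(mid-ft))
print("bx from foot",(b-ft)@u, "side",np.cross(u,b-ft)[2])
print("other rec corner",f(323,488,.012),f(205,360,.012))
P=b-u*.012;P[2]=.06;want(P,yaw);P[2]=.003;want(P,yaw);print(P)
```

```text
[0.54198343 0.14686995 0.022     ] [0.43385542 0.19781477 0.022     ] [0.40860535 0.21045262 0.022     ] [0.49251347 0.16985167 0.011     ] -0.44484267741848055 0.14775813922378747 0.028236172056731842
bx from foot 0.09321328064385619 side -0.0005425960962494591
other rec corner [0.33609886 0.29180253 0.012     ] [0.46646648 0.31759165 0.012     ]
d mm [ 2.  -3.7 97.1] roll 0.029
d mm [  2.3  -4.  154.1] roll 0.029
[0.48168133 0.17501546 0.003     ]
```

Run:
```python
from h import *
p,R,o=TR();print(p,R.round(4),o["qvel"].round(3))
```

```text
[0.47909796 0.17260247 0.15710883] [[ 0.9148 -0.4037 -0.0075]
 [-0.4038 -0.9149 -0.0018]
 [-0.0061  0.0046 -1.    ]] [-0.041 -0.037  0.029 -0.008  0.065 -0.003]
```

apply_moves --series '[{"dx":0,"dy":-2,"dz":30,"roll":0.03,"jaw":0.3},{"dx":0,"dy":-2,"dz":60,"roll":0.03,"jaw":0.3},{"dx":0,"dy":-2,"dz":85,"roll":0.03,"jaw":0.3},{"dx":0,"dy":-2,"dz":100,"roll":0.03,"jaw":0.3},{"dx":0,"dy":-2,"dz":100,"roll":0.03,"jaw":0.3},{"dx":0,"dy":-2,"dz":100,"roll":0.03,"jaw":0.3},{"dx":0,"dy":-2,"dz":100,"roll":0.03,"jaw":0.3},{"dx":0,"dy":-2,"dz":100,"roll":0.03,"jaw":0.3}]'

```text
t: 2.48
eef_pos: [0.4843, 0.1737, 0.0631]
tcp_rot: [-0.001, 0.975, -0.223, 0.002]
force: [1.0, 1.0, 0.3]
opening: 0.0554
grasp_force: 0.0
```

Run:
```python
from h import *
p,R,o=TR();print(p,o["qvel"].round(3),o["opening"])
want([.4817,.1750,.003],-.4448)
c=get_calibration("wrist");w=grab_frame("wrist");save("e",w,s=1.5)
import pickle;pickle.dump(c,open("c2.p","wb"))
```

```text
[0.48431541 0.17373738 0.06310746] [ 0.007 -0.002 -0.004  0.    -0.002  0.002] 0.05543876336978631
d mm [-3.1  0.1 60.1] roll -0.004
```

View pics/e.png

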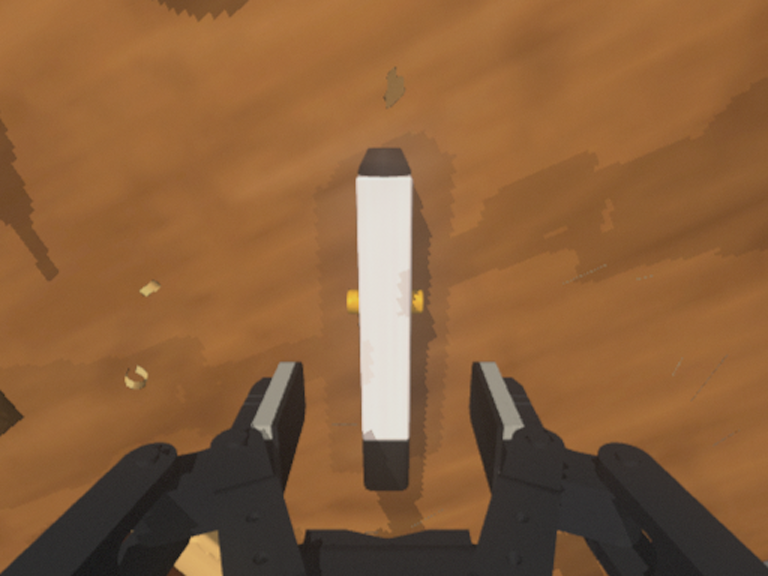

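The leg is centred between the fingers. The buttons are at (353,301) and (418,301), and the pad tips' front corners are at (300,363) and (475,363).

Run:
```python
from h import *
import pickle;c=pickle.load(open("c2.p","rb"))
f=lambda u,v,z:onz(c,u/1.5,v/1.5,z)
p,R,o=TR()
b=f(385.5,301,.011);fr=f(384.5,176,.022);ft=f(386,488,.022)
d=fr-ft;yaw=np.arctan2(d[1],d[0]);u=d/np.linalg.norm(d)
print(b,fr-u*.055,np.linalg.norm(d),yaw)
for z in(0,-.005,-.008):print(z,[ (proj(c,p+R@np.array([.011,s*.0277,z]))*1.5).round() for s in(-1,1)])
P=b-u*.012;P[2]=.003;want(P,yaw)
```

```text
[0.4926503  0.17096121 0.011     ] [0.4927278  0.17104264 0.022     ] 0.14679509202501612 -0.446490463281801
0 [array([305., 350.]), array([471., 350.])]
-0.005 [array([302., 357.]), array([473., 357.])]
-0.008 [array([301., 362.]), array([475., 361.])]
d mm [-3.4 -0.8 60.1] roll -0.002
```

apply_moves --series '[{"dx":-3.3,"dy":-0.5,"dz":25,"roll":0,"jaw":0.3},{"dx":-3.3,"dy":-0.5,"dz":45,"roll":0,"jaw":0.3},{"dx":-3.3,"dy":-0.5,"dz":56,"roll":0,"jaw":0.3},{"dx":-3.3,"dy":-0.5,"dz":58,"roll":0,"jaw":0.3},{"dx":-3.3,"dy":-0.5,"dz":58,"roll":0,"jaw":0.3},{"dx":-3.3,"dy":-0.5,"dz":58,"roll":0,"jaw":0.0},{"dx":-3.3,"dy":-0.5,"dz":58,"roll":0,"jaw":-0.3},{"dx":-3.3,"dy":-0.5,"dz":58,"roll":0,"jaw":-1},{"dx":-3.3,"dy":-0.5,"dz":58,"roll":0,"jaw":-1},{"dx":-3.3,"dy":-0.5,"dz":58,"roll":0,"jaw":-1},{"dx":-3.3,"dy":-0.5,"dz":58,"roll":0,"jaw":-1},{"dx":-3.3,"dy":-0.5,"dz":58,"roll":0,"jaw":-1}]' --grip_force 45

```text
t: 3.53
eef_pos: [0.4818, 0.1762, 0.0051]
tcp_rot: [-0.001, 0.975, -0.222, 0.002]
force: [-0.7, -0.4, 4.9]
opening: 0.0205
grasp_force: 45.2
```

Run:
```python
from h import *
p,R,o=TR();print(p,o["qvel"].round(3),o["opening"],o["force"],o["grasp_force"],np.arctan2(R[1,0],R[0,0]))
```

```text
[0.48176421 0.17624694 0.00507035] [ 0.001 -0.001 -0.001 -0.     0.001  0.001] 0.02050169022161808 [-0.72580247 -0.37549614  4.9196972 ] 45.15049986541271 -0.4481302768878498
```

Run:
```python
from h import *
want([.4909,-.0906,.105],.154)
```

```text
d mm [ 124.1  236.3 -100.1] roll -0.602
```

apply_moves --series '[{"dx":0,"dy":0,"dz":-10,"roll":0,"jaw":-1},{"dx":0,"dy":0,"dz":-35,"roll":0,"jaw":-1},{"dx":10,"dy":20,"dz":-65,"roll":-0.05,"jaw":-1},{"dx":25,"dy":47,"dz":-90,"roll":-0.12,"jaw":-1},{"dx":42,"dy":80,"dz":-100,"roll":-0.2,"jaw":-1},{"dx":59,"dy":113,"dz":-100,"roll":-0.28,"jaw":-1},{"dx":76,"dy":146,"dz":-100,"roll":-0.37,"jaw":-1},{"dx":94,"dy":179,"dz":-100,"roll":-0.45,"jaw":-1},{"dx":109,"dy":208,"dz":-100,"roll":-0.53,"jaw":-1},{"dx":119,"dy":227,"dz":-100,"roll":-0.58,"jaw":-1},{"dx":124,"dy":236,"dz":-100,"roll":-0.602,"jaw":-1},{"dx":124,"dy":236,"dz":-100,"roll":-0.602,"jaw":-1},{"dx":124,"dy":236,"dz":-100,"roll":-0.602,"jaw":-1},{"dx":124,"dy":236,"dz":-100,"roll":-0.602,"jaw":-1},{"dx":124,"dy":236,"dz":-100,"roll":-0.602,"jaw":-1}]'

```text
t: 4.78
eef_pos: [0.4892, -0.0893, 0.1032]
tcp_rot: [-0.0, 0.997, 0.077, -0.0]
force: [-0.6, 0.1, -2.8]
opening: 0.0211
grasp_force: 44.6
```

Run:
```python
from h import *
p,R,o=TR();print(p,o["qvel"].round(3),o["opening"],o["force"],o["grasp_force"],np.arctan2(R[1,0],R[0,0]),R.round(4))
c=get_calibration("wrist");w=grab_frame("wrist");save("f",w,s=1.5)
import pickle;pickle.dump((c,p,R,w),open("c3.p","wb"))
```

```text
[ 0.48922042 -0.08926688  0.10319447] [ 0.004  0.    -0.001 -0.003 -0.002 -0.005] 0.02108039470356696 [-0.57951598  0.06754417 -2.82050327] 44.62352380156517 0.15482544276507063 [[ 9.880e-01  1.542e-01 -5.000e-04]
 [ 1.542e-01 -9.880e-01  6.000e-04]
 [-4.000e-04 -6.000e-04 -1.000e+00]]
```

View pics/f.png

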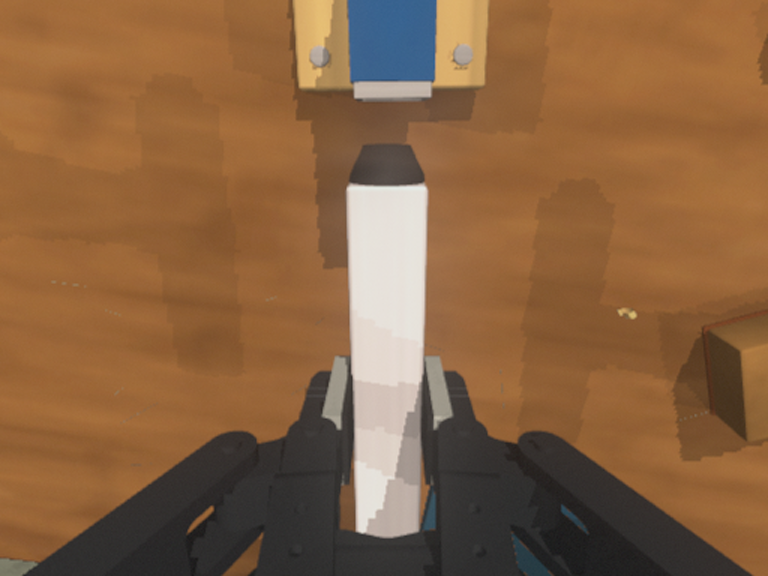

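The wrist view shows the mouth rim's top edge from (355,98) to (430,97), the collar's front edge at y=81, and the held leg's shoulders at (348,184) and (427,185) with its nose tip at about (390,145).

Run:
```python
from h import *
import pickle;c,p,R,w=pickle.load(open("c3.p","rb"))
f=lambda u,v,z:onz(c,u/1.5,v/1.5,z)
def tool(X): return (R.T@(X-p)*1000).round(1)
zt=p[2]+.0169
L=f(348,184,zt);Rr=f(427,185,zt)
print("shoulder",tool(L),tool(Rr),"width",np.linalg.norm(L-Rr))
print("rear edges y=530",tool(f(357,530,zt)),tool(f(420,530,zt)))
print("nose",tool(f(390,145,p[2]+.0059+.0065)))
a=f(355,98,.06375);b=f(430,97,.06375);print("rim",tool(a),tool(b),np.linalg.norm(a-b),(a+b)/2)
print("collar edge",tool(f(350,81,.06475)),tool(f(436,80,.06475)),"top",tool(f(348,2,.06475)),tool(f(437,2,.06475)))
print("board",tool(f(301,88,.012)),tool(f(485,86,.012)),tool(f(294,2,.012)),tool(f(488,2,.012)))
save("g",w,(195,0,325,140),5)
```

```text
shoulder [ 67.9 -10.6 -16.9] [ 67.7  10.  -16.9] width 0.020657522017472313
rear edges y=530 [-48.3 -10.7 -16.9] [-48.4  10.7 -16.9]
nose [ 77.5   0.4 -12.4]
rim [ 91.4 -11.8  39.4] [91.8 15.  39.4] 0.026855556327387176 [ 0.57995352 -0.07671637  0.06375   ]
collar edge [ 97.  -13.4  38.4] [97.3 16.9 38.4] top [121.4 -13.4  38.4] [121.4  16.5  38.4]
board [ 98.1 -39.6  91.2] [98.9 44.5 91.1] [132.6 -40.6  91.2] [132.6  43.6  91.1]
```

View pics/g.png

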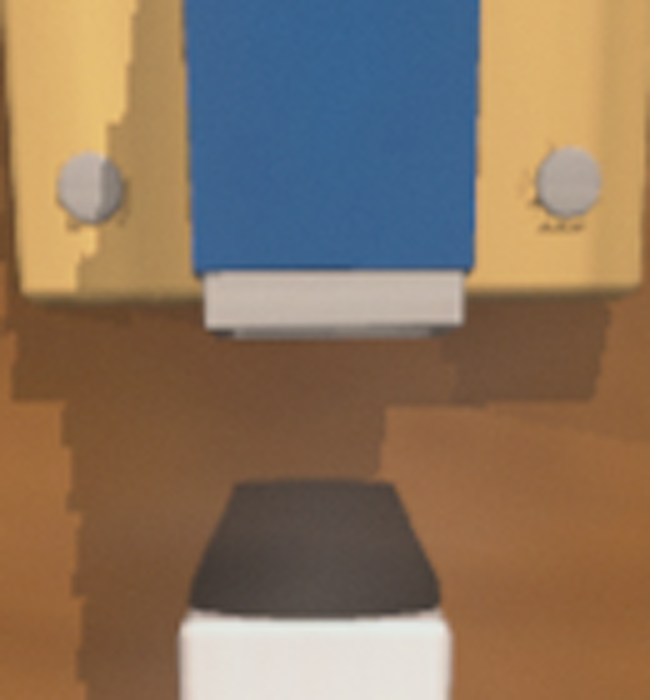

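Run:
```python
from h import *
import pickle;c=pickle.load(open("c2.p","rb"));c1,p,R,w=pickle.load(open("c3.p","rb"))
f=lambda u,v,z:onz(c,u/1.5,v/1.5,z)
for v,l,r in[(178,357,412),(435,361,409)]: print(np.linalg.norm(f(l,v,.022)-f(r,v,.022)))
c,p,R,w=c1,p,R,w
zt=p[2]+.0169
# auto widths: bright white columns
g=w.min(2).astype(int)
for v in(126,135,150,165,180,200):
    xs=np.where(g[v,215:300]>150)[0]+215
    if len(xs): print(v,xs[0],xs[-1],1000*np.linalg.norm(onz(c,xs[0]-.5,v,zt)-onz(c,xs[-1]+.5,v,zt)))
p2,R2,o=TR();print(o["moment"],o["force"])
```

```text
0.020971552939618675
0.022065019378776262
126 231 284 21.243118799051157
135 231 284 21.43881827831104
150 232 283 20.966709801823168
165 232 283 21.298830360744674
180 233 283 21.225473193190727
200 233 282 21.265641330960307
[ 0.02494137 -0.02370971  0.00995315] [-0.6006372  -0.13928916 -3.54538756]
```

apply_moves --series '[{"dx":-10,"dy":0.9,"dz":5,"roll":-0.003,"jaw":-1},{"dx":-16,"dy":1.8,"dz":25,"roll":-0.006,"jaw":-1},{"dx":-16,"dy":1.8,"dz":45,"roll":-0.006,"jaw":-1},{"dx":-16,"dy":1.8,"dz":56,"roll":-0.006,"jaw":-1},{"dx":-16,"dy":1.8,"dz":59,"roll":-0.006,"jaw":-1},{"dx":-16,"dy":1.8,"dz":59,"roll":-0.006,"jaw":-1},{"dx":-16,"dy":1.8,"dz":59,"roll":-0.006,"jaw":-1},{"dx":-16,"dy":1.8,"dz":59,"roll":-0.006,"jaw":-1},{"dx":-16,"dy":1.8,"dz":59,"roll":-0.006,"jaw":-1}]'

```text
t: 5.58
eef_pos: [0.4752, -0.0951, 0.0454]
tcp_rot: [0.001, 0.997, 0.08, 0.001]
force: [-0.2, -0.3, -1.9]
opening: 0.0207
grasp_force: 44.6
```

Run:
```python
from h import *
p,R,o=TR();print(p,o["opening"],o["force"],o["grasp_force"],np.arctan2(R[1,0],R[0,0]),R.round(4))
r=np.array([.57995,-.0767,.05]);print("rim in tool",(R.T@(r-p)*1000).round(1))
c=get_calibration("wrist");w=grab_frame("wrist");
s=grab_frame("side");np.save("s2.npy",s)
a=cv2.resize(w[0:190,175:345],None,fx=3,fy=3,interpolation=cv2.INTER_CUBIC)
cs=get_calibration("side");q=proj(cs,r).astype(int);print("side px rim",q,proj(cs,p))
b=cv2.resize(s[q[1]-38:q[1]+22,q[0]-40:q[0]+15],(523,570),interpolation=cv2.INTER_CUBIC)[:, :290*1]
b=cv2.resize(s[q[1]-60:q[1]+60,q[0]-45:q[0]+10],None,fx=4.75,fy=4.75,interpolation=cv2.INTER_CUBIC)
cv2.imwrite("pics/i.png",np.hstack([a,b])[...,::-1])
import pickle;pickle.dump((c,p,R,w),open("c4.p","wb"))
```

```text
[ 0.47519688 -0.09505307  0.04541014] 0.020723748817716943 [-0.21983737 -0.3357748  -1.90419146] 44.58618924021721 0.16005348706112618 [[ 9.872e-01  1.594e-01  2.300e-03]
 [ 1.594e-01 -9.872e-01 -9.000e-04]
 [ 2.100e-03  1.300e-03 -1.000e+00]]
rim in tool [106.3  -1.4  -4.4]
side px rim [291 221] [254.98844144 226.99626869]
```

View pics/i.png

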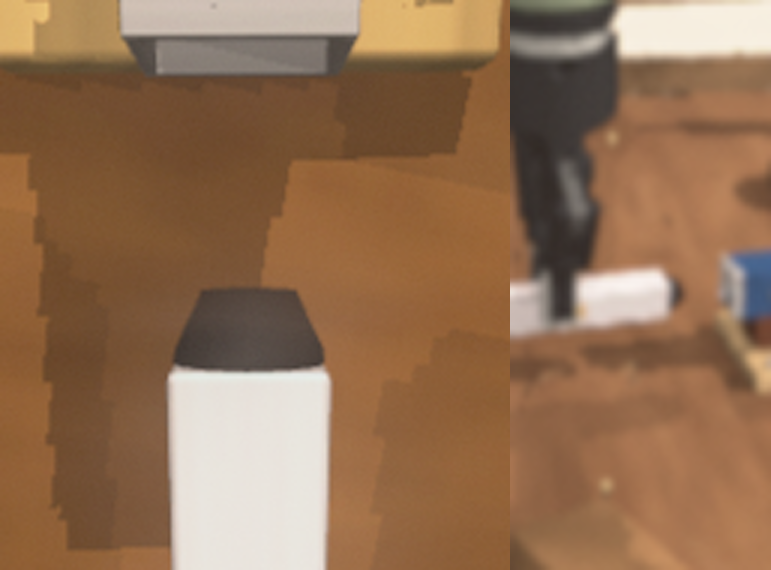

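In the wrist view (3x crop, left at 175) the rim's top corners are at (121,37) and (359,36), and the leg's shoulders are at (169,375) and (330,375). The side view shows the leg level.

Run:
```python
from h import *
import pickle;c,p,R,w=pickle.load(open("c4.p","rb"))
f=lambda u,v,z:R.T@(onz(c,175+u/3,v/3,z)-p)*1000
print("rim",f(121,37,.06375).round(1),f(359,36,.06375).round(1))
print("rim bottom lip corners",f(121,0,.06375).round(1),f(358,0,.06375).round(1))
print("collar/steel?")
zt=p[2]+.0169
print("leg",f(169,375,zt).round(1),f(330,375,zt).round(1),f(173,560,zt).round(1),f(327,560,zt).round(1))
print("nose",f(198,290,p[2]+.0124).round(1),f(297,290,p[2]+.0124).round(1))
```

```text
rim [106.1 -15.3 -18.1] [106.2  12.4 -18.1]
rim bottom lip corners [109.9 -15.1 -18.1] [109.9  12.2 -18.1]
collar/steel?
leg [ 67.  -10.9 -16.8] [ 67.   10.2 -16.7] [ 41.5 -11.1 -16.8] [ 41.5  10.5 -16.8]
nose [ 77.6  -7.2 -12.2] [ 77.5   5.9 -12.2]
```

apply_moves --series '[{"dx":3,"dy":-1,"dz":1.3,"roll":0,"jaw":-1},{"dx":10,"dy":-1,"dz":1.3,"roll":0,"jaw":-1},{"dx":17,"dy":-1,"dz":1.3,"roll":0,"jaw":-1},{"dx":22,"dy":-1,"dz":1.3,"roll":0,"jaw":-1},{"dx":26,"dy":-1,"dz":1.3,"roll":0,"jaw":-1},{"dx":29,"dy":-1,"dz":1.3,"roll":0,"jaw":-1},{"dx":32,"dy":-1,"dz":1.3,"roll":0,"jaw":-1},{"dx":34,"dy":-1,"dz":1.3,"roll":0,"jaw":-1},{"dx":36,"dy":-1,"dz":1.3,"roll":0,"jaw":-1},{"dx":37,"dy":-1,"dz":1.3,"roll":0,"jaw":-1},{"dx":37,"dy":-1,"dz":1.3,"roll":0,"jaw":-1},{"dx":37,"dy":-1,"dz":1.3,"roll":0,"jaw":-1}]'

```text
t: 6.68
eef_pos: [0.5103, -0.0878, 0.043]
tcp_rot: [-0.0, 0.997, 0.08, -0.0]
force: [-0.0, 0.7, -2.7]
opening: 0.0212
grasp_force: 44.6
```

Run:
```python
from h import *
p,R,o=TR();print(p,o["opening"],o["force"],o["moment"],o["grasp_force"],np.arctan2(R[1,0],R[0,0]),R[2].round(4))
c=get_calibration("wrist");w=grab_frame("wrist")
import pickle;pickle.dump((c,p,R,w),open("c5.p","wb"))
save("j",w,(175,0,345,130),4.5)
```

```text
[ 0.51028233 -0.08782546  0.04295303] 0.021235638165810845 [-8.82575413e-04  6.75691898e-01 -2.66929087e+00] [-0.00700138  0.03388616  0.00061022] 44.586274176836014 0.15975573752083322 [-2.e-04 -1.e-04 -1.e+00]
```

View pics/j.png

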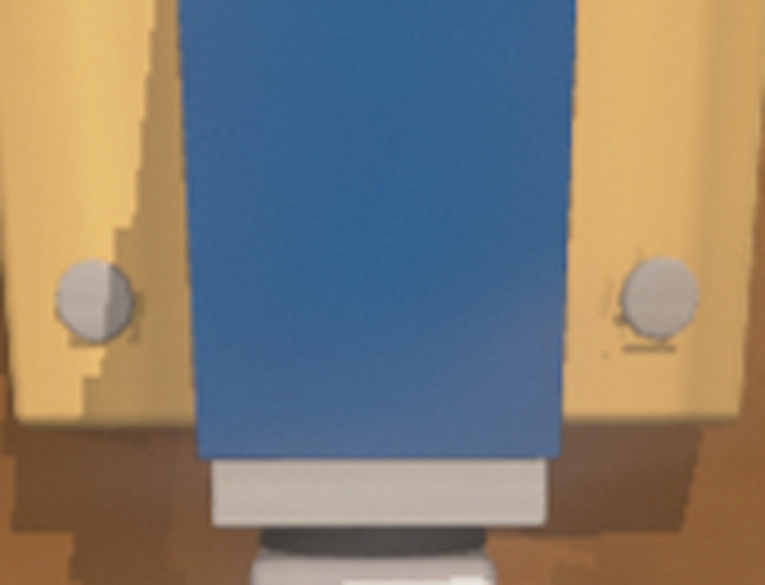

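The nose has entered the mouth. The rim is centred at x=379.5 and the leg at 374.5, so it needs about 0.4 mm of shift, plus a 1 mm lift according to the measured z.

apply_moves --series '[{"dx":0,"dy":0.4,"dz":-1.1,"roll":0,"jaw":-1},{"dx":1,"dy":0.4,"dz":-1.1,"roll":0,"jaw":-1},{"dx":3,"dy":0.4,"dz":-1.1,"roll":0,"jaw":-1},{"dx":5,"dy":0.4,"dz":-1.1,"roll":0,"jaw":-1},{"dx":7,"dy":0.4,"dz":-1.1,"roll":0,"jaw":-1},{"dx":9,"dy":0.4,"dz":-1.1,"roll":0,"jaw":-1},{"dx":10,"dy":0.4,"dz":-1.1,"roll":0,"jaw":-1},{"dx":10,"dy":0.4,"dz":-1.1,"roll":0,"jaw":-1},{"dx":10,"dy":0.4,"dz":-1.1,"roll":0,"jaw":-1}]'

```text
t: 7.48
eef_pos: [0.5204, -0.0866, 0.044]
tcp_rot: [-0.0, 0.997, 0.08, -0.0]
force: [-0.5, -0.4, -2.2]
opening: 0.0212
grasp_force: 44.6
```

```bash
cat > st.py <<'E'
from h import *
p,R,o=TR();print(p.round(4),"op",round(o["opening"],4),"Ftool",(R.T@o["force"]).round(2),"M",o["moment"].round(3),o["grasp_force"].round(1),"yaw",np.arctan2(R[1,0],R[0,0]).round(4),R[2].round(4), "rim in tool",(R.T@(np.array([.57995,-.0767,.05])-p)*1000).round(1))
E
python3 st.py
```

```text
Traceback (most recent call last):
  File "st.py", line 2, in <module>
    p,R,o=TR();print(p.round(4),"op",round(o["opening"],4),"Ftool",(R.T@o["force"]).round(2),"M",o["moment"].round(3),o["grasp_force"].round(1),"yaw",np.arctan2(R[1,0],R[0,0]).round(4),R[2].round(4), "rim in tool",(R.T@(np.array([.57995,-.0767,.05])-p)*1000).round(1))
                                                                                                                      ^^^^^^^^^^^^^^^^^^^^^^
AttributeError: 'float' object has no attribute 'round'
```

apply_moves --series '[{"dx":3,"dy":0,"dz":0,"roll":0,"jaw":-1},{"dx":6,"dy":0,"dz":0,"roll":0,"jaw":-1},{"dx":10,"dy":0,"dz":0,"roll":0,"jaw":-1},{"dx":14,"dy":0,"dz":0,"roll":0,"jaw":-1},{"dx":18,"dy":0,"dz":0,"roll":0,"jaw":-1},{"dx":22,"dy":0,"dz":0,"roll":0,"jaw":-1},{"dx":25,"dy":0,"dz":0,"roll":0,"jaw":-1},{"dx":27,"dy":0,"dz":0,"roll":0,"jaw":-1},{"dx":28,"dy":0,"dz":0,"roll":0,"jaw":-1},{"dx":28,"dy":0,"dz":0,"roll":0,"jaw":-1},{"dx":28,"dy":0,"dz":0,"roll":0,"jaw":-1}]'

```text
t: 8.4
eef_pos: [0.5478, -0.0821, 0.044]
tcp_rot: [-0.0, 0.997, 0.08, -0.0]
force: [0.2, 0.3, -1.7]
opening: 0.0205
grasp_force: 44.6
```

```bash
sed -i 's/o\["grasp_force"\].round(1)/o["grasp_force"]/' st.py; python3 st.py
python3 - <<'E'
from h import *
c=get_calibration("wrist");w=grab_frame("wrist")
save("k",w,(190,80,330,260),4)
E
```

```text
[ 0.5478 -0.0821  0.044 ] op 0.0205 Ftool [ 0.28 -0.29  1.65] M [ 0.05  -0.044 -0.052] 44.63070720434189 yaw 0.1599 [-4.e-04 -1.e-04 -1.e+00] rim in tool [32.6 -0.3 -6.1]
```

View pics/k.png

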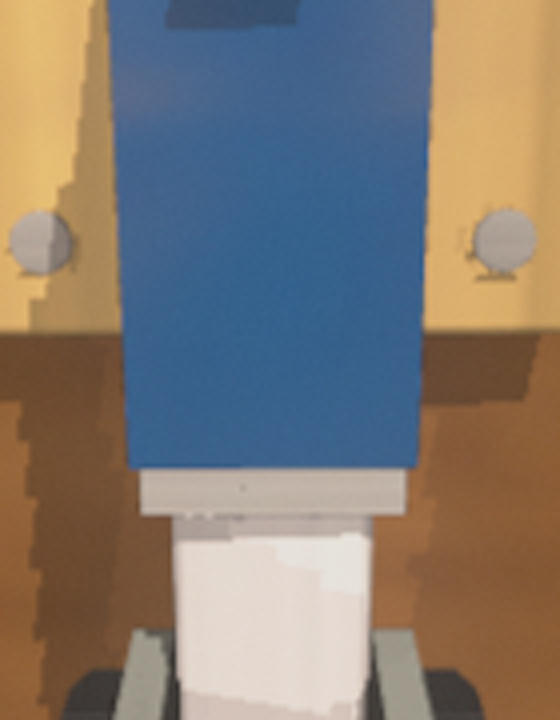

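The leg is sliding in along the axis. The rim's lower edge is at crop y=515, the pad front edges at y=630, and the leg is laterally centred.

Run:
```python
from h import *
c=get_calibration("wrist");p,R,o=TR()
f=lambda u,v,z:R.T@(onz(c,190+u/4,80+v/4,z)-p)*1000
print("rim",f(140,515,.06375).round(1),f(406,515,.06375).round(1))
for z in(-.0,-.005,-.02,-.03,-.04): print(z,[(np.array((proj(c,p+R@np.array([.011,s*.0105,z]))-[190,80])*4)).round() for s in(-1,1)])
```

```text
rim [ 32.7 -14.3 -19.7] [ 32.6  13.6 -19.8]
-0.0 [array([192., 615.]), array([360., 615.])]
-0.005 [array([189., 634.]), array([362., 634.])]
-0.02 [array([181., 698.]), array([372., 698.])]
-0.03 [array([175., 748.]), array([379., 748.])]
-0.04 [array([167., 807.]), array([388., 807.])]
```

apply_moves --series '[{"dx":3,"dy":0.1,"dz":0,"roll":0,"jaw":-1},{"dx":7,"dy":0.1,"dz":0,"roll":0,"jaw":-1},{"dx":11,"dy":0.1,"dz":0,"roll":0,"jaw":-1},{"dx":13,"dy":0.1,"dz":0,"roll":0,"jaw":-1},{"dx":14.5,"dy":0.1,"dz":0,"roll":0,"jaw":-1},{"dx":15.5,"dy":0.1,"dz":0,"roll":0,"jaw":-1},{"dx":16.5,"dy":0.1,"dz":0,"roll":0,"jaw":-1},{"dx":17.5,"dy":0.1,"dz":0,"roll":0,"jaw":-1},{"dx":17.5,"dy":0.1,"dz":0,"roll":0,"jaw":-1},{"dx":17.5,"dy":0.1,"dz":0,"roll":0,"jaw":-1}]'

```text
t: 9.28
eef_pos: [0.5652, -0.0795, 0.044]
tcp_rot: [-0.0, 0.997, 0.08, -0.0]
force: [0.1, 0.1, -2.2]
opening: 0.0211
grasp_force: 44.6
```

```bash
python3 st.py
```

```text
[ 0.5652 -0.0795  0.044 ] op 0.0211 Ftool [ 0.07 -0.12  2.2 ] M [-0.011 -0.001  0.02 ] 44.62534658610821 yaw 0.1599 [-1.e-04 -1.e-04 -1.e+00] rim in tool [15.  -0.4 -6. ]
```

apply_moves --series '[{"dx":0.7,"dy":0.1,"dz":0,"roll":0,"jaw":-1},{"dx":1.4,"dy":0.1,"dz":0,"roll":0,"jaw":-1},{"dx":2,"dy":0.1,"dz":0,"roll":0,"jaw":-1},{"dx":2,"dy":0.1,"dz":0,"roll":0,"jaw":-1},{"dx":2,"dy":0.1,"dz":0,"roll":0,"jaw":-1},{"dx":2,"dy":0.1,"dz":0,"roll":0,"jaw":-1}]'

```text
t: 9.78
eef_pos: [0.5672, -0.0793, 0.0441]
tcp_rot: [-0.0, 0.997, 0.08, -0.0]
force: [-0.0, -0.2, -1.6]
opening: 0.0211
grasp_force: 44.6
```

```bash
python3 st.py
```

```text
[ 0.5672 -0.0793  0.0441] op 0.0211 Ftool [-0.07  0.19  1.58] M [-0.007  0.026 -0.015] 44.62471894919872 yaw 0.1598 [-0. -0. -1.] rim in tool [13.  -0.5 -5.9]
```

apply_moves --series '[{"dx":0,"dy":0,"dz":0,"roll":0,"jaw":-0.3},{"dx":0,"dy":0,"dz":0,"roll":0,"jaw":0},{"dx":0,"dy":0,"dz":0,"roll":0,"jaw":0.1},{"dx":0,"dy":0,"dz":0,"roll":0,"jaw":0.1},{"dx":0,"dy":0,"dz":0,"roll":0,"jaw":0.1},{"dx":-10,"dy":0,"dz":2,"roll":0,"jaw":0.1},{"dx":-25,"dy":0,"dz":5,"roll":0,"jaw":0.1},{"dx":-40,"dy":0,"dz":8,"roll":0,"jaw":0.1},{"dx":-55,"dy":0,"dz":11,"roll":0,"jaw":0.1},{"dx":-64,"dy":0,"dz":11,"roll":0,"jaw":0.1},{"dx":-68,"dy":0,"dz":11,"roll":0,"jaw":0.1},{"dx":-68,"dy":0,"dz":11,"roll":0,"jaw":0.1},{"dx":-68,"dy":0,"dz":11,"roll":0,"jaw":0.1},{"dx":-68,"dy":0,"dz":11,"roll":0,"jaw":0.1}]' --grip_force 25

```text
t: 10.95
eef_pos: [0.5015, -0.0904, 0.0337]
tcp_rot: [0.0, 0.997, 0.08, 0.001]
force: [0.3, 0.3, -0.3]
opening: 0.0468
grasp_force: 0.0
```

```bash
python3 st.py
python3 - <<'E'
from h import *
c=get_calibration("wrist");w=grab_frame("wrist");p,R,o=TR()
import pickle;pickle.dump((c,p,R,w),open("c6.p","wb"))
# predicted leg points: foot end top, boundary rubber, rim
for x in(-.077+.068,):pass
g=w.min(2).astype(int)
for v in range(150,384,18):
    xs=np.where(g[v,200:315]>140)[0]+200
    print(v,(xs[0],xs[-1]) if len(xs) else None,w[v,256])
for lx,z in[(-80,.058),(-50,.058),(15,.061)]:
    X=p+R@np.array([(lx+65)/1000,0,0]);X[2]=z;print(lx,proj(c,X).round(1))
a=cv2.imread("pics/k.png")
E
```

```text
[ 0.5015 -0.0904  0.0337] op 0.0468 Ftool [ 0.37 -0.28  0.33] M [-0.001 -0.029  0.03 ] 0.0 yaw 0.1598 [ 1.9e-03  9.0e-04 -1.0e+00] rim in tool [ 79.7  -1.  -16.1]
150 (np.int64(228), np.int64(285)) [236 232 224]
168 (np.int64(229), np.int64(284)) [236 231 224]
186 (np.int64(230), np.int64(284)) [237 232 224]
204 (np.int64(230), np.int64(283)) [236 231 224]
222 (np.int64(231), np.int64(283)) [232 221 214]
240 (np.int64(232), np.int64(282)) [232 221 214]
258 None [68 59 55]
276 None [59 51 47]
294 None [54 48 44]
312 None [159 105  60]
330 None [113  77  44]
348 None [114  75  42]
366 None [49 44 42]
-80 [259.  309.7]
-50 [259.  251.5]
15 [259.1  91.3]
```

apply_moves --series '[{"dx":0,"dy":-0.4,"dz":0,"roll":0,"jaw":-0.1},{"dx":0,"dy":-0.4,"dz":0,"roll":0,"jaw":-0.4},{"dx":0,"dy":-0.4,"dz":0,"roll":0,"jaw":-1},{"dx":0,"dy":-0.4,"dz":0,"roll":0,"jaw":-1},{"dx":0,"dy":-0.4,"dz":0,"roll":0,"jaw":-1},{"dx":0,"dy":-0.4,"dz":0,"roll":0,"jaw":-1}]' --grip_force 25

```text
t: 11.5
eef_pos: [0.5005, -0.0897, 0.0333]
tcp_rot: [0.0, 0.997, 0.08, 0.0]
force: [0.8, 0.8, 0.3]
opening: 0.0213
grasp_force: 28.4
```

apply_moves --series '[{"dx":0,"dy":-0.4,"dz":-1,"roll":0,"jaw":-1},{"dx":0,"dy":-0.4,"dz":-2,"roll":0,"jaw":-1},{"dx":0,"dy":-0.4,"dz":-2.5,"roll":0,"jaw":-1},{"dx":0,"dy":-0.4,"dz":-2.5,"roll":0,"jaw":-1},{"dx":0,"dy":-0.4,"dz":-2.5,"roll":0,"jaw":-1}]'

```text
t: 11.92
eef_pos: [0.4994, -0.0892, 0.0351]
tcp_rot: [-0.0, 0.997, 0.08, -0.001]
force: [2.0, -1.2, -5.8]
opening: 0.0214
grasp_force: 27.6
```

```bash
python3 st.py
python3 - <<'E'
from h import *
c=get_calibration("wrist");w=grab_frame("wrist");p,R,o=TR()
import pickle;pickle.dump((c,p,R,w),open("c7.p","wb"))
g=w.min(2).astype(int)
for v in (110,150,186,222,240):
    xs=np.where(g[v,200:315]>140)[0]+200
    print(v,(xs[0],xs[-1]))
E
```

```text
[ 0.4994 -0.0892  0.0351] op 0.0214 Ftool [1.79 1.49 5.76] M [-0.112  0.179 -0.039] 27.63653576374054 yaw 0.1599 [-1.3e-03 -5.0e-04 -1.0e+00] rim in tool [ 81.5   0.5 -15. ]
110 (np.int64(229), np.int64(287))
150 (np.int64(230), np.int64(286))
186 (np.int64(231), np.int64(285))
222 (np.int64(232), np.int64(284))
240 (np.int64(223), np.int64(293))
```

apply_moves --series '[{"dx":0.5,"dy":0.3,"dz":-1,"roll":0,"jaw":-1},{"dx":1.5,"dy":0.5,"dz":-1.2,"roll":0,"jaw":-1},{"dx":2.5,"dy":0.5,"dz":-1.2,"roll":0,"jaw":-1},{"dx":3,"dy":0.5,"dz":-1.2,"roll":0,"jaw":-1},{"dx":3,"dy":0.5,"dz":-1.2,"roll":0,"jaw":-1}]'

```text
t: 12.38
eef_pos: [0.5017, -0.0891, 0.0361]
tcp_rot: [-0.0, 0.997, 0.08, -0.001]
force: [-3.6, -0.3, -5.0]
opening: 0.0217
grasp_force: 27.7
```

```bash
python3 st.py
python3 - <<'E'
from h import *
import pickle
c0,p0,R0,w0=pickle.load(open("c7.p","rb"))
c=get_calibration("wrist");w=grab_frame("wrist");p,R,o=TR()
pickle.dump((c,p,R,w),open("c8.p","wb"))
for cc,pp,RR,ww in((c0,p0,R0,w0),(c,p,R,w)):
    h=cv2.cvtColor(ww,cv2.COLOR_RGB2HSV)
    m=(h[...,0]>18)&(h[...,0]<30)&(h[...,1]>180)&(h[...,2]>120)
    m[:, :200]=0;m[:,315:]=0
    ys,xs=np.where(m);print("brass",len(xs),(xs.min(),xs.max(),ys.min(),ys.max()) if len(xs) else "")
    u=258;print("col white/blue->", [ (v,ww[v,u].tolist()) for v in range(60,120,6)])
    print("rim px",proj(cc,[.57995,-.0767,.06375]).round(1))
    xs=ww[240:262,245:270].min(2).mean(1);print("rubber edge",240+np.argmin(np.diff(xs)))
    print(proj(cc,pp+RR@np.array([.015,0,-.027])))
E
```

```text
[ 0.5017 -0.0891  0.0361] op 0.0217 Ftool [-3.61 -0.27  4.98] M [-0.227  1.019 -0.065] 27.662303745746613 yaw 0.16 [-0.0029 -0.0011 -1.    ] rim in tool [ 79.2   0.2 -14.1]
brass 0 
col white/blue-> [(60, [64, 104, 148]), (66, [70, 106, 149]), (72, [198, 183, 174]), (78, [201, 188, 178]), (84, [198, 184, 174]), (90, [206, 193, 186]), (96, [198, 184, 176]), (102, [231, 226, 219]), (108, [232, 227, 221]), (114, [234, 229, 221])]
rim px [260.6  86.8]
rubber edge 249
[259.16800007 254.782814  ]
brass 0 
col white/blue-> [(60, [61, 104, 148]), (66, [67, 105, 148]), (72, [76, 108, 150]), (78, [196, 182, 173]), (84, [202, 188, 179]), (90, [200, 186, 175]), (96, [223, 217, 210]), (102, [200, 185, 177]), (108, [232, 228, 222]), (114, [233, 229, 223])]
rim px [259.9  93.9]
rubber edge 249
[259.20127707 254.617446  ]
```

apply_moves --series '[{"dx":1,"dy":0,"dz":-0.3,"roll":0,"jaw":-1},{"dx":2,"dy":0,"dz":-0.3,"roll":0,"jaw":-1},{"dx":3,"dy":0,"dz":-0.3,"roll":0,"jaw":-1},{"dx":4,"dy":0,"dz":-0.3,"roll":0,"jaw":-1},{"dx":5,"dy":0,"dz":-0.3,"roll":0,"jaw":-1},{"dx":5,"dy":0,"dz":-0.3,"roll":0,"jaw":-1}]'

```text
t: 12.93
eef_pos: [0.5083, -0.0885, 0.0371]
tcp_rot: [-0.0, 0.997, 0.08, 0.0]
force: [-3.3, -0.3, -5.4]
opening: 0.0214
grasp_force: 27.6
```

```bash
cat > ck.py <<'E'
from h import *
exec(open("st.py").read())
c=get_calibration("wrist");w=grab_frame("wrist");p,R,o=TR()
h=cv2.cvtColor(w,cv2.COLOR_RGB2HSV)
m=(h[...,0]>18)&(h[...,0]<30)&(h[...,1]>190)&(h[...,2]>130)
m[:, :200]=0;m[:,315:]=0
ys,xs=np.where(m);print("brass",len(xs),(xs.min(),xs.max(),ys.min(),ys.max()) if len(xs) else "")
x=w[225:275,245:270].min(2).mean(1);print("rubber edge",225+np.argmin(np.diff(x)),"rim px",proj(c,[.57995,-.0767,.06375]).round(1))
r=w[:,258].astype(int);s=np.where((r[:,2]-r[:,0])>40)[0];print("blue end row",s[s<230].max() if len(s) else None)
E
python3 ck.py
```

```text
[ 0.5083 -0.0885  0.0371] op 0.0214 Ftool [-3.36 -0.2   5.39] M [-0.115  0.915  0.025] 27.64984756708145 yaw 0.1599 [ 4.e-04 -0.e+00 -1.e+00] rim in tool [ 72.6  -0.2 -12.9]
brass 0 
rubber edge 249 rim px [258.7 112.7]
blue end row 95
```

apply_moves --series '[{"dx":2,"dy":0,"dz":0,"roll":0,"jaw":-1},{"dx":4,"dy":0,"dz":0,"roll":0,"jaw":-1},{"dx":6,"dy":0,"dz":0,"roll":0,"jaw":-1},{"dx":8,"dy":0,"dz":0,"roll":0,"jaw":-1},{"dx":10,"dy":0,"dz":0,"roll":0,"jaw":-1},{"dx":12,"dy":0,"dz":0,"roll":0,"jaw":-1},{"dx":14,"dy":0,"dz":0,"roll":0,"jaw":-1},{"dx":15,"dy":0,"dz":0,"roll":0,"jaw":-1},{"dx":15,"dy":0,"dz":0,"roll":0,"jaw":-1}]'

```text
t: 13.73
eef_pos: [0.5232, -0.0861, 0.0371]
tcp_rot: [0.0, 0.997, 0.08, 0.0]
force: [-1.9, -0.0, -4.2]
opening: 0.0213
grasp_force: 27.6
```

```bash
python3 ck.py
```

```text
[ 0.5232 -0.0861  0.0371] op 0.0213 Ftool [-1.9  -0.29  4.2 ] M [-0.085  0.822  0.047] 27.60543555021286 yaw 0.1599 [ 6.e-04  1.e-04 -1.e+00] rim in tool [ 57.5  -0.3 -12.9]
brass 0 
rubber edge 249 rim px [258.5 154.2]
blue end row 139
```

apply_moves --series '[{"dx":1,"dy":0,"dz":0,"roll":0,"jaw":-1},{"dx":2,"dy":0,"dz":0,"roll":0,"jaw":-1},{"dx":3,"dy":0,"dz":0,"roll":0,"jaw":-1},{"dx":4,"dy":0,"dz":0,"roll":0,"jaw":-1},{"dx":5,"dy":0,"dz":0,"roll":0,"jaw":-1},{"dx":5,"dy":0,"dz":0,"roll":0,"jaw":-1}]'

```text
t: 14.28
eef_pos: [0.528, -0.0853, 0.0371]
tcp_rot: [0.0, 0.997, 0.08, 0.0]
force: [-2.0, -0.3, -5.1]
opening: 0.0213
grasp_force: 27.6
```

apply_moves --series '[{"dx":0.8,"dy":0,"dz":0,"roll":0,"jaw":-1},{"dx":1.6,"dy":0,"dz":0,"roll":0,"jaw":-1},{"dx":2.4,"dy":0,"dz":0,"roll":0,"jaw":-1},{"dx":3,"dy":0,"dz":0,"roll":0,"jaw":-1},{"dx":3,"dy":0,"dz":0,"roll":0,"jaw":-1}]'

```text
t: 14.7
eef_pos: [0.531, -0.0849, 0.0371]
tcp_rot: [0.0, 0.997, 0.08, 0.0]
force: [-2.6, -0.3, -6.2]
opening: 0.0214
grasp_force: 27.6
```

```bash
python3 ck.py
```

```text
[ 0.531  -0.0849  0.0371] op 0.0214 Ftool [-2.58 -0.14  6.15] M [-0.103  0.836  0.079] 27.625849843025208 yaw 0.1598 [ 6.e-04  1.e-04 -1.e+00] rim in tool [ 49.6  -0.3 -12.8]
brass 0 
rubber edge 249 rim px [258.5 174.5]
blue end row 160
```

apply_moves --series '[{"dx":0.8,"dy":0,"dz":0,"roll":0,"jaw":-1},{"dx":1.6,"dy":0,"dz":0,"roll":0,"jaw":-1},{"dx":2.4,"dy":0,"dz":0,"roll":0,"jaw":-1},{"dx":3,"dy":0,"dz":0,"roll":0,"jaw":-1},{"dx":3,"dy":0,"dz":0,"roll":0,"jaw":-1}]'

```text
t: 15.17
eef_pos: [0.5345, -0.0845, 0.0373]
tcp_rot: [0.0, 0.997, 0.08, 0.001]
force: [-0.1, 0.6, -5.8]
opening: 0.021
grasp_force: 27.5
```

```bash
python3 ck.py
```

```text
[ 0.5345 -0.0845  0.0373] op 0.021 Ftool [ 0.02 -0.58  5.83] M [ 0.027  0.428 -0.061] 27.4848935008049 yaw 0.1597 [ 1.5e-03  4.0e-04 -1.0e+00] rim in tool [ 46.2  -0.4 -12.6]
brass 0 
rubber edge 249 rim px [258.1 182.9]
blue end row 168
```

apply_moves --series '[{"dx":0.5,"dy":0,"dz":0,"roll":0,"jaw":-1},{"dx":1,"dy":0,"dz":0,"roll":0,"jaw":-1},{"dx":1.5,"dy":0,"dz":0,"roll":0,"jaw":-1},{"dx":2,"dy":0,"dz":0,"roll":0,"jaw":-1},{"dx":2,"dy":0,"dz":0,"roll":0,"jaw":-1}]'

```text
t: 15.63
eef_pos: [0.536, -0.0842, 0.0373]
tcp_rot: [0.0, 0.997, 0.08, 0.0]
force: [-1.3, -0.1, -3.9]
opening: 0.0216
grasp_force: 27.6
```

```bash
python3 ck.py
python3 - <<'E'
from h import *
c=get_calibration("wrist");w=grab_frame("wrist");p,R,o=TR()
h=cv2.cvtColor(w,cv2.COLOR_RGB2HSV)
for s in(-1,1):
    X=p+R@np.array([.080,s*.0155,0]);X[2]=.05;u,v=proj(c,X).round().astype(int);print(s,u,v)
    for y in range(v-12,v+13,3): print(y,[tuple(h[y,x].tolist()) for x in range(u-6,u+7,2)])
E
```

```text
[ 0.536  -0.0842  0.0373] op 0.0216 Ftool [-1.34 -0.1   3.86] M [-0.067  0.429 -0.034] 27.62855976819992 yaw 0.1598 [ 7.e-04  3.e-04 -1.e+00] rim in tool [ 44.6  -0.4 -12.7]
brass 0 
rubber edge 249 rim px [258.3 186.8]
blue end row 172
-1 220 90
78 [(147, 18, 127), (107, 127, 148), (107, 130, 147), (107, 128, 147), (106, 132, 147), (106, 133, 149), (107, 134, 148)]
81 [(154, 16, 127), (107, 123, 147), (107, 126, 146), (107, 128, 146), (106, 130, 147), (106, 131, 146), (107, 135, 147)]
84 [(13, 40, 134), (107, 122, 148), (107, 124, 148), (107, 126, 146), (107, 127, 148), (107, 127, 147), (107, 130, 147)]
87 [(15, 65, 137), (107, 123, 147), (107, 121, 146), (107, 126, 146), (107, 127, 147), (107, 128, 145), (107, 129, 146)]
90 [(17, 85, 144), (108, 121, 146), (107, 121, 146), (108, 123, 147), (108, 126, 146), (107, 125, 147), (106, 129, 146)]
93 [(17, 96, 148), (108, 116, 145), (107, 120, 145), (107, 120, 144), (107, 121, 146), (107, 124, 144), (107, 127, 145)]
96 [(17, 111, 158), (108, 111, 143), (108, 116, 145), (108, 114, 145), (107, 119, 144), (107, 118, 145), (107, 121, 146)]
99 
[... 618 characters left out ...]
 144), (109, 101, 146), (109, 101, 146), (109, 93, 143), (18, 148, 198), (18, 117, 220), (18, 117, 221)]
90 [(109, 107, 146), (109, 103, 146), (109, 102, 145), (110, 95, 143), (18, 146, 189), (18, 117, 220), (18, 118, 220)]
93 [(109, 107, 146), (109, 103, 146), (108, 100, 145), (109, 98, 146), (17, 139, 191), (17, 116, 220), (18, 117, 221)]
96 [(108, 107, 145), (109, 106, 144), (109, 100, 143), (109, 93, 142), (17, 131, 189), (18, 118, 220), (18, 118, 220)]
99 [(108, 108, 144), (108, 106, 145), (108, 101, 144), (110, 59, 126), (17, 122, 207), (17, 118, 220), (18, 118, 220)]
102 [(109, 107, 145), (109, 105, 146), (108, 101, 144), (109, 62, 124), (17, 118, 217), (17, 117, 220), (18, 119, 221)]
```

apply_moves --series '[{"dx":0.5,"dy":0,"dz":0,"roll":0,"jaw":-1},{"dx":1,"dy":0,"dz":0,"roll":0,"jaw":-1},{"dx":1.5,"dy":0,"dz":0,"roll":0,"jaw":-1},{"dx":2,"dy":0,"dz":0,"roll":0,"jaw":-1},{"dx":2,"dy":0,"dz":0,"roll":0,"jaw":-1}]'

```text
t: 16.15
eef_pos: [0.5364, -0.0839, 0.0368]
tcp_rot: [-0.0, 0.997, 0.08, -0.001]
force: [-4.3, -1.6, -1.7]
opening: 0.0221
grasp_force: 28.0
```

```bash
python3 ck.py
python3 - <<'E'
from h import *
c=get_calibration("wrist");w=grab_frame("wrist");p,R,o=TR()
h=cv2.cvtColor(w,cv2.COLOR_RGB2HSV)
for s in(-1,1):
    X=p+R@np.array([.080,s*.0155,0]);X[2]=.05;u,v=proj(c,X).round().astype(int);print(s,u,v)
    xx=range(u-8,u-2) if s<0 else range(u,u+6)
    for y in range(v-16,v+17,4): print(y,[tuple(w[y,x].tolist()) for x in xx])
E
```

```text
[ 0.5364 -0.0839  0.0368] op 0.0221 Ftool [-4.47  0.91  1.75] M [-0.225  0.923 -0.002] 28.004150390625 yaw 0.16 [-2.7e-03 -4.0e-04 -1.0e+00] rim in tool [ 44.1  -0.1 -13.3]
brass 0 
rubber edge 249 rim px [258.8 188.7]
blue end row 174
-1 219 90
74 [(180, 144, 93), (181, 144, 93), (184, 146, 95), (130, 118, 118), (76, 104, 141), (72, 107, 148)]
78 [(180, 144, 94), (181, 144, 93), (183, 145, 95), (133, 119, 107), (82, 105, 140), (74, 106, 149)]
82 [(178, 141, 92), (179, 142, 93), (181, 144, 94), (145, 123, 96), (92, 108, 133), (76, 105, 146)]
86 [(180, 143, 96), (180, 144, 96), (182, 144, 97), (150, 121, 83), (98, 104, 125), (76, 105, 145)]
90 [(179, 142, 95), (178, 142, 94), (181, 143, 95), (153, 121, 78), (100, 99, 116), (77, 103, 142)]
94 [(180, 143, 94), (180, 143, 94), (182, 144, 97), (162, 129, 84), (111, 108, 121), (80, 106, 142)]
98 [(179, 142, 96), (178, 143, 96), (181, 145, 97), (181, 144, 97), (132, 118, 105), (88, 105, 136)]
102 [(178, 142, 97), (180, 144, 100), (177, 142, 97), (180, 145, 98), (146, 127, 104), (104, 112, 134)]
106 [(176, 142, 97), (177, 142, 98), (177, 142
[... 304 characters left out ...]
4), (135, 123, 116), (204, 164, 112), (220, 177, 119), (221, 180, 119)]
86 [(91, 111, 145), (93, 111, 144), (146, 123, 105), (206, 162, 106), (220, 177, 118), (221, 179, 118)]
90 [(91, 110, 145), (90, 108, 139), (174, 139, 103), (214, 168, 105), (220, 178, 119), (220, 179, 118)]
94 [(89, 109, 144), (90, 109, 142), (160, 131, 108), (212, 167, 109), (221, 179, 120), (221, 179, 119)]
98 [(90, 110, 146), (101, 110, 129), (176, 144, 109), (214, 171, 114), (220, 178, 118), (221, 178, 119)]
102 [(88, 109, 144), (104, 112, 129), (195, 160, 119), (220, 178, 118), (220, 177, 118), (221, 179, 119)]
106 [(86, 109, 145), (123, 119, 122), (203, 164, 117), (221, 179, 118), (222, 180, 118), (222, 180, 117)]
```

apply_moves --series '[{"dx":-1,"dy":0,"dz":0,"roll":0,"jaw":-1},{"dx":-2,"dy":0,"dz":0,"roll":0,"jaw":-1},{"dx":-3,"dy":0,"dz":0,"roll":0,"jaw":-1},{"dx":-4,"dy":0,"dz":0,"roll":0,"jaw":-1},{"dx":-5,"dy":0,"dz":0,"roll":0,"jaw":-1},{"dx":-6.5,"dy":0,"dz":0,"roll":0,"jaw":-1},{"dx":-6.5,"dy":0,"dz":0,"roll":0,"jaw":-1}]'

```text
t: 16.83
eef_pos: [0.5322, -0.0848, 0.0374]
tcp_rot: [0.0, 0.997, 0.08, 0.001]
force: [3.3, 0.5, -5.8]
opening: 0.0212
grasp_force: 27.4
```

```bash
python3 ck.py
```

```text
[ 0.5322 -0.0848  0.0374] op 0.0212 Ftool [3.33 0.02 5.82] M [ 0.038 -0.209  0.034] 27.390764951705933 yaw 0.1596 [ 2.7e-03  5.0e-04 -1.0e+00] rim in tool [ 48.5  -0.4 -12.5]
brass 0 
rubber edge 249 rim px [258.1 177.1]
blue end row 162
```

apply_moves --series '[{"dx":-1,"dy":0,"dz":0,"roll":0,"jaw":-1},{"dx":-2,"dy":0,"dz":0,"roll":0,"jaw":-1},{"dx":-3,"dy":0,"dz":0,"roll":0,"jaw":-1},{"dx":-3,"dy":0,"dz":0,"roll":0,"jaw":-1}]'

```text
t: 17.22
eef_pos: [0.532, -0.0851, 0.0382]
tcp_rot: [0.0, 0.997, 0.08, 0.004]
force: [10.2, 3.7, -8.0]
opening: 0.0215
grasp_force: 27.0
```

```bash
python3 ck.py
```

```text
[ 0.532  -0.0851  0.0382] op 0.0215 Ftool [10.56 -2.04  8.09] M [ 0.425 -1.13   0.038] 27.022591531276703 yaw 0.1593 [ 0.0085  0.0014 -1.    ] rim in tool [ 48.8  -0.6 -11.4]
brass 0 
rubber edge 248 rim px [257.6 175.3]
blue end row 161
```

The leg stops in both directions (4 mm of play, 10 N on the pull), so the buttons are locked in the holes. I'll relieve the load, release and retreat.

apply_moves --series '[{"dx":2,"dy":0,"dz":0,"roll":0,"jaw":-1},{"dx":4,"dy":0,"dz":1,"roll":0,"jaw":-1},{"dx":5,"dy":0,"dz":2,"roll":0,"jaw":-1},{"dx":5,"dy":0,"dz":2.5,"roll":0,"jaw":-1},{"dx":5,"dy":0,"dz":2.5,"roll":0,"jaw":-1},{"dx":5,"dy":0,"dz":2.5,"roll":0,"jaw":-0.3},{"dx":5,"dy":0,"dz":2.5,"roll":0,"jaw":0.1},{"dx":5,"dy":0,"dz":2.5,"roll":0,"jaw":0.3},{"dx":5,"dy":0,"dz":2.5,"roll":0,"jaw":0.3},{"dx":5,"dy":0,"dz":2.5,"roll":0,"jaw":0.3},{"dx":4,"dy":0,"dz":-10,"roll":0,"jaw":0.3},{"dx":0,"dy":0,"dz":-40,"roll":0,"jaw":0.3},{"dx":-10,"dy":0,"dz":-75,"roll":0,"jaw":0.3},{"dx":-20,"dy":0,"dz":-100,"roll":0,"jaw":0.3},{"dx":-30,"dy":0,"dz":-120,"roll":0,"jaw":0.3},{"dx":-30,"dy":0,"dz":-120,"roll":0,"jaw":0.3},{"dx":-30,"dy":0,"dz":-120,"roll":0,"jaw":0.3}]'

```text
t: 18.68
eef_pos: [0.4996, -0.0905, 0.1594]
tcp_rot: [0.001, 0.997, 0.08, 0.002]
force: [-0.7, -0.1, -0.1]
opening: 0.0549
grasp_force: 0.0
```

Run:
```python
from h import *
p,R,o=TR();print(p,o["force"],o["opening"])
c=get_calibration("wrist");w=grab_frame("wrist")
r=np.array([.57995,-.0767,.05]);u=np.array([.9872,.159,0])
print("exp rubber edge (leg x -50, 70ish mm out)",proj(c,r-u*(.048-.015-.0)+[0,0,.009]).round(),"foot",proj(c,r-u*.061+[0,0,.009]).round())
q=proj(c,r-u*.02).round().astype(int);print(q)
for s in np.arange(-.01,.08,.006):
    x=proj(c,r-u*s+[0,0,.010]).round().astype(int); print(round(s*1000),x,w[x[1],x[0]] if 0<=x[1]<384 else None)
```

```text
[ 0.49957931 -0.09050227  0.15938939] [-0.69567027 -0.12219021 -0.09078474] 0.05486926613313602
exp rubber edge (leg x -50, 70ish mm out) [257. 130.] foot [257. 166.]
[257 112]
-10 [257  70] [ 79 110 149]
-4 [257  79] [204 189 177]
2 [257  87] [199 182 172]
8 [257  96] [231 227 220]
14 [257 104] [231 227 219]
20 [257 113] [233 230 222]
26 [257 121] [233 229 222]
32 [257 129] [99 93 83]
38 [257 137] [73 63 55]
44 [257 144] [68 58 50]
50 [257 152] [66 57 48]
56 [257 160] [66 56 48]
62 [257 167] [166 108  62]
68 [257 174] [163 108  61]
74 [257 182] [161 105  58]
```

```bash
python3 -c "
from workcell import *
print(finish_job())"
```

```text
the job is handed in; nothing more can be done
None
```

The leg is locked in the right-hand receiver with its buttons about 34 mm behind the rim. It stopped firmly when pushed and when pulled (10 N), then I released it, backed the arm clear and handed the job in at about 19 s; I saw no clear brass at the collar holes, so the lock rests on those push and pull stops.

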